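Refit the extractor's filter panel under its guard

ROBOT

A 7-joint arm with a two-finger parallel gripper is mounted at the origin on a cart in front of the work surface, level with it; the furniture and walls round the work are solid. World frame = base frame: x ahead of the robot, y to its left, z up, the work surface at z = 0. Lengths are in mm, angles in rad, forces in N, time in s.
With the tool pointing down it reaches from about 350 to 900 mm from the base axis. Payload 19.9 kg.
Tool frame: the origin (TCP) lies midway between the tips of the shut fingers; the grasp point (between the pads) lies 19 mm behind it (ctrl.pinch_z is the distance from the TCP to the grasp point, in mm); z points along the fingers, y is the line along which they close (so a half turn about z gives the same grasp; the last joint's range is limited). The gripper opens to 85 mm and grips with 20 to 120 N. Pads are 22 mm wide; open, the fingers measure 114 mm over their backs; the gripper's body (76 mm by 85 mm) begins 54 mm behind the grasp point. The pads swing forward as they close: fully open they stand 13 mm farther back than shut.
Start: joints at [-1.222, 0.417, -0.01, 1.614, 0.005, 1.111, -0.053], TCP at [237.49, 578.1, 231.26] pointing down, gripper open.
Joint ranges: [-2.81, 2.81], [-0.39, 2.02], [-1.27, 1.25], [0.06, 2.57], [-1.19, 4.33], [0.19, 2], [-2.82, 2.82]. Speed limits (rad/s): [1.89, 1.89, 2.39, 2.39, 3.01, 3.01, 3.01].

INTERFACE

Orientations are given as a rotation vector (axis times angle).
In Python, from cell import ctrl, fingers, read_camera, camera_model, readout gives the robot as it stands. Calls block until the motion is done:
- ctrl.move_to(position, orientation): joint-space move of the TCP to a pose.
- ctrl.move_straight(position, orientation=None, v=150, threshold=None): straight line of the TCP; orientation=None keeps the orientation; v is the mean speed in mm/s. With threshold (N) it stops when the force on the tool has changed by that much, and returns True; else False.
- ctrl.movej(angles): joint-space move.
- fingers.open_gripper() and fingers.close(grip_force=None): open the fingers fully, or close them until they stop; grip_force is the grip in N (None keeps the last).
- ctrl.pause(seconds).
- ctrl.ik(position, orientation): joint angles nearest the present ones, or None.
- read_camera(name): name is "scene" or "side" or "wrist"; returns (picture, depth): 420x560x3 uint8, red, green, blue; 420x560 float32, mm along the optical axis (not along the pixel's ray), 0 where there is no reading.
- camera_model(name): a dict with "K" (3x3 intrinsics, pixels), "dist_coeffs" ([k1, k2, p1, p2, k3] as OpenCV has them; the pictures are not rectified), "xyz" and "orientation" of the camera in the world; the wrist camera has in their place "tool_from_camera" (4x4, takes a point from camera to tool coordinates, whose origin is the TCP and whose axes are the flange's). Camera axes: x right, y up, looking along -z (the intrinsics and any distortion apply to the point x, -y, -z); pixel columns grow to the right and rows downward; lengths in mm; the calibration is good to about 2 mm. A picture is of the moment at which its call begins: read the wrist's pose just before it. camera_model takes no time and is no camera call.
A pose or a line that the arm cannot do raises ctrl.PlanningError and nothing moves.
- ctrl.finish_job(): hands the job in; it is judged then, once.
Readings, each from a call of its own:
- readout.get_time_s(): time.
- readout.get_joints(): joint angles.
- readout.get_qvel(): joint speeds.
- readout.get_tau(): joint torques, N m.
- readout.get_tool_pos(): TCP position.
- readout.get_eef_rot(): TCP orientation.
- readout.get_wrist_force(): force on the tool from outside, world axes, zero at the start.
- readout.get_ft_torque(): the same for the moment, N m.
- readout.get_gripper_width(): opening from 0.0 (shut) to 1.0 (fully open).
- readout.get_grip_force(): force on a finger pad.
Only numpy, scipy, OpenCV 4.12 (cv2) and the standard library are available. Lean on these libraries where they do the work, as an engineer would, in place of code of your own. Each camera call takes 0.05 s, during which the arm holds its last target. There are 200 camera calls.

TASK

Lift the wire guard on the grey filter housing fully upright, take the panel that has a lip, hook that lip under the housing's ledge with the panel tilted, then swing the panel gently down, without letting it fall, until it lies flat and fully home on its seat. Then lower the guard closed over it. Leave the plain panel without a lip and everything else on the table where they are.

Things in the scene. Friction and masses are not known exactly. Their poses are not given: they have to be found in the camera images.
- housing: Grey open-topped filter housing, fixed. Origin under its middle on the table; x from the ledge side (nearest the robot at yaw 0) to the far wall, z up. Inside: x -86.5 to 68.5, y -64 to 64 mm. Walls 8 mm thick; left (+y), right and far walls 85 mm high, the ledge side 58. A 60 mm duct collar stands 16 mm out of the far wall's outside.
- ledge (a point): Middle of the lower free edge of the ledge, at (-68.5, 0, 52) mm in the housing's frame, same axes. The ledge is an aluminium strip along the whole ledge side, underside z=52, top z=58 mm, overhanging the inside from x=-86.5 to -68.5: a pocket 18 mm deep and 22 mm high over the seat.
- seat (a point): Where the panel's origin lies when it is fully seated (within about 4 mm), at (0, 0, 30) mm in the housing's frame, same axes; the seated panel's axes are parallel to them. The seat is rails at z=30 mm, 12 mm wide, along the left and right walls and under the ledge.
- guard (a joint): Angle of the wire guard: 0 = closed, level on the housing's walls; grows as its free (right, -y) edge rises; 1.57 upright; stop at 2.0. Stiff hinge (friction 0.18 N m): it stays wherever it is left.
- guard_bar (a point): Middle of the guard's grip bar: round, 12 mm thick, parallel to the housing's x, between two 8 mm posts (76 mm clear), 45 mm above the mesh at its free edge. Guard closed: at (0, -66, 136) mm in the housing's frame; 145.2 mm from the hinge line. Axes turn with the guard: x along the bar, z away from the mesh.
- guard_hinge (a point): Point on the guard's hinge line, at (0, 72, 91) mm in the housing's frame; the line runs along the housing's x above the left wall. Axes turn with the guard: -y points along the mesh to its free edge, 140 mm off. The guard is 155 mm long, of 8 mm rim bars and 4 mm wires.
- panel: Loose aluminium plate 130 (x) x 120 (y) x 6 mm with a lip on its -x edge: a tongue 18 mm long, 90 wide, 5 thick, flush with the underside, ending at x=-83. Origin: middle of the plate's underside, z up. Handle: upright black flat-sided rib over the origin, 14 mm thick (x), 66 long (y), its top 47 mm above the underside. 0.18 to 0.35 kg.
- panel_lip (a point): Middle of the lip's lower end edge, at (-83, 0, 0) mm in the panel's frame.
- panel_heel (a point): Middle of the lower edge of the panel opposite the lip, at (65, 0, 0) mm in the panel's frame.
- blank: Look-alike plain panel without a lip, 130 x 120 x 6 mm with the same handle; not wanted here. Origin in the middle of its underside.
- oxide_jar_1: Bystander: small blue-grey screw-lid jar, 54 mm across, 74 mm tall. Origin in the middle of its underside.
- masking_tape: Bystander: roll of masking tape lying flat, 104 mm across, 24 mm high. Origin in the middle of its underside.
- bisque_cup_1: Bystander: unglazed pale beaker, 64 mm across, 79 mm tall. Origin in the middle of its underside.
- bisque_bowl_2: Bystander: unglazed red-clay bowl, 110 mm across, 53 mm tall. Origin in the middle of its underside.
- gun_spanner: Bystander: flat steel open spanner, 165 mm long, 25 mm wide, 8 mm thick. Origin in the middle of its underside.
- test_tile_2: Bystander: small L-shaped standing test tile, 30x34 mm foot, 61 mm tall. Origin in the middle of its underside.

How it is judged:
By the outcome, as a careful person would: the job done as asked, in the order asked, and still so for the second after the job is handed in, with the robot touching nothing.
It also fails if it takes over 72 s, if anything falls off the work surface, if the arm or the gripper's body presses on something with over 40 N, if the wrist force passes 120 N, or if a joint passes its speed limit or range.

## Working session

There is one attempt and no reset: what is moved stays moved. The work goes in short steps, each a Python script; the robot and the scene stay as the last script left them, time stands still between calls to the robot, and variables do not carry over. Pictures are saved under pics/ and viewed, at most 14 in all, crops included, and the job is handed in when it is done.

```bash
mkdir -p pics; ls; cat > h.py <<'E'
import numpy as np, cv2
from scipy.spatial.transform import Rotation as R
from cell import ctrl, fingers, read_camera, camera_model, readout
def campose(name):
    m=camera_model(name)
    if name=='wrist':
        T=np.eye(4);T[:3,:3]=R.from_rotvec(readout.get_eef_rot()).as_matrix();T[:3,3]=readout.get_tool_pos()
        T=T@np.array(m['tool_from_camera'])
    else:
        T=np.eye(4);T[:3,3]=m['xyz'];o=np.array(m['orientation'])
        T[:3,:3]=o if o.shape==(3,3) else R.from_rotvec(o).as_matrix()
    return np.array(m['K']),np.array(m['dist_coeffs'],float),T
def rays(name,px,cp=None):
    K,d,T=cp or campose(name)
    n=cv2.undistortPoints(np.array(px,float).reshape(-1,1,2),K,d).reshape(-1,2)
    r=np.c_[n[:,0],-n[:,1],-np.ones(len(n))]
    return T[:3,3],r@T[:3,:3].T
def onplane(name,px,z,cp=None):
    o,r=rays(name,px,cp); return o+r*((z-o[2])/r[:,2])[:,None]
def cloud(name,depth,cp=None):
    v,u=np.mgrid[:depth.shape[0],:depth.shape[1]]
    o,r=rays(name,np.c_[u.ravel(),v.ravel()],cp)
    return (o+r*depth.reshape(-1,1)).reshape(*depth.shape,3)
def project(name,P,cp=None):
    K,d,T=cp or campose(name)
    p=(np.array(P,float).reshape(-1,3)-T[:3,3])@T[:3,:3]
    p=p*[1,-1,-1]
    return cv2.projectPoints(p,np.zeros(3),np.zeros(3),K,d)[0].reshape(-1,2)
E
python3 - <<'E'
from h import *
for n in ['scene','side']:
    im,d=read_camera(n); cv2.imwrite(f'pics/{n}0.png',im[...,::-1]); np.savez(f'{n}0.npz',im=im,d=d)
    m=camera_model(n);print(n,m['xyz'],m['orientation'],m['K'],m['dist_coeffs'])
print(readout.get_time_s(),ctrl.pinch_z,readout.get_eef_rot(),readout.get_tool_pos(),readout.get_joints())
E
```

```text
pics
scene [-122.87911977 -862.1209047  1124.4076957 ] [ 0.78779147 -0.26491843 -0.62934044] [[472.76045123   0.         279.77010659]
 [  0.         472.76045123 209.21366709]
 [  0.           0.           1.        ]] [-0.02762608  0.          0.          0.          0.        ]
side [  438.69574992 -1061.41657351   798.94307909] [ 0.98756138 -0.04456071 -0.07362749] [[442.99507101   0.         279.15278721]
 [  0.         442.99507101 208.48373938]
 [  0.           0.           1.        ]] [-0.09013627  0.          0.          0.          0.        ]
0.1 18.700000000000003 [-6.08407699e-01 -3.08199567e+00  1.73875901e-03] [237.38966027 577.81863949 230.72255482] [-1.22249235  0.4179089  -0.010317    1.61412248  0.0047195   1.11069796
 -0.05302773]
```

View pics/scene0.png

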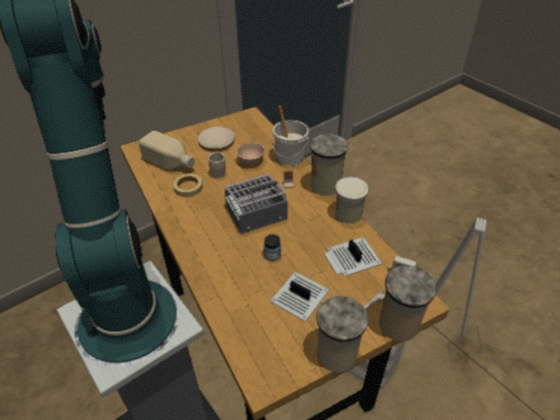

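View pics/side0.png

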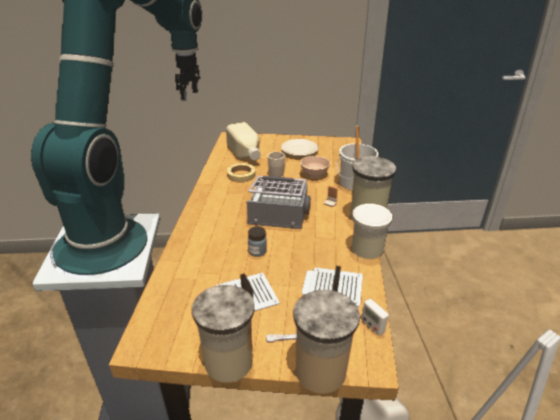

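The scene view shows the housing near (256,203) with the panels at (300,295) and (353,257). The side view shows the same panels at (252,292) and (335,287). I'll enlarge those areas and measure.

```bash
python3 - <<'E'
from h import *
S=np.load('scene0.npz');D=np.load('side0.npz')
a=cv2.resize(S['im'][230:325,260:395],None,fx=5,fy=5,interpolation=cv2.INTER_CUBIC)[:300*2]
b=cv2.resize(S['im'][170:235,215:300],None,fx=4,fy=4,interpolation=cv2.INTER_CUBIC)
c=cv2.resize(D['im'][260:325,220:370],None,fx=5,fy=5,interpolation=cv2.INTER_CUBIC)
top=np.zeros((300,800,3),np.uint8)
a=cv2.resize(a,(425,300));b=cv2.resize(b,(375,287));top[:,:425]=a;top[:287,425:800]=b
bot=np.zeros((300,800,3),np.uint8);c=cv2.resize(c,(680,295));bot[:295,:680]=c
cv2.imwrite('pics/crop.png',np.vstack([top,bot])[...,::-1])
for n,Z in(('scene',S),('side',D)):
    P=cloud(n,Z['d']);np.save(n+'P.npy',P)
    for nm,(u,v) in {'A':(300,295),'B':(353,257),'H':(256,203),'jar':(272,240)}.items() if n=='scene' else {'A':(265,292),'B':(320,295),'H':(280,200)}.items(): print(n,nm,P[v,u].round())
E
```

```text
scene A [ 423. -247.   15.]
scene B [ 648. -235.    9.]
scene H [559. 156.   7.]
scene jar [458. -70.  74.]
side A [ 474. -238.    1.]
side B [ 573. -440.  180.]
side H [547. 171.  17.]
```

View pics/crop.png

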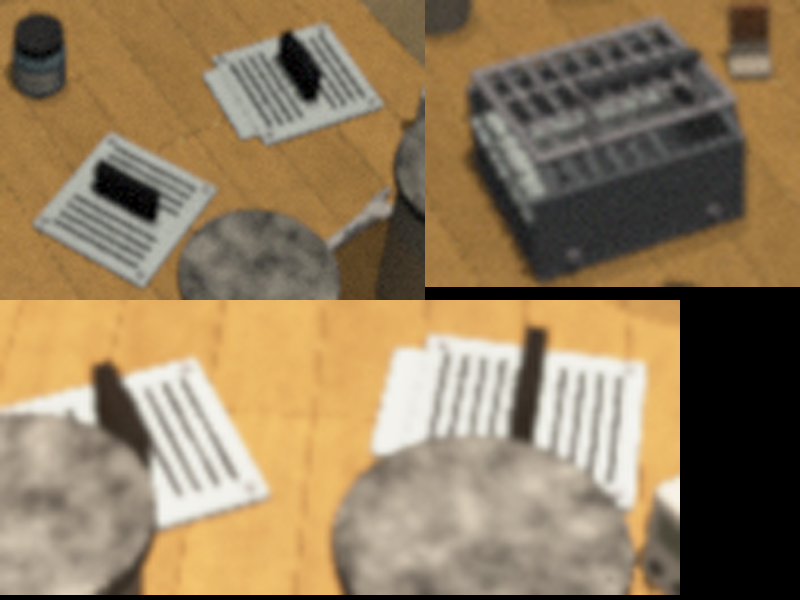

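The crop shows the lipped panel on the right: its lip points towards the robot, at about scene (333,262). The left panel is plain. The housing's guard is closed, with its grip bar on the right. I'll get coarse poses from depth.

```bash
python3 - <<'E'
from h import *
S=np.load('scene0.npz');P=np.load('sceneP.npy');im=S['im'];d=S['d']
hsv=cv2.cvtColor(im,cv2.COLOR_RGB2HSV)
# housing: non-orange points in box, z in wall range
box=(P[...,0]>420)&(P[...,0]<720)&(P[...,1]>20)&(P[...,1]<320)&(d>0)
m=box&(P[...,2]>80)&(P[...,2]<97);q=P[m]
print(len(q),cv2.minAreaRect(q[:,:2].astype(np.float32)))
print('guard bar high',P[box&(P[...,2]>118)&(P[...,2]<150)].round(0)[::6])
# panel
w=(hsv[...,1]<60)&(hsv[...,2]>110)
box=(P[...,0]>520)&(P[...,0]<780)&(P[...,1]>-330)&(P[...,1]<-100)&(d>0)&(abs(P[...,2]-5)<12)
m=(w&box).astype(np.uint8);m=cv2.morphologyEx(m,cv2.MORPH_CLOSE,np.ones((5,5)))
n,l,st,c=cv2.connectedComponentsWithStats(m);k=1+st[1:,4].argmax();print(st[k],c[k])
cs=max(cv2.findContours((l==k).astype(np.uint8),cv2.RETR_EXTERNAL,cv2.CHAIN_APPROX_NONE)[0],key=len).reshape(-1,2)
X=onplane('scene',cs,5);print(cv2.minAreaRect(X[:,:2].astype(np.float32)),'expect 148x120')
print(cv2.approxPolyDP(X[:,:2].astype(np.float32).reshape(-1,1,2),6,True).reshape(-1,2).round())
blk=(hsv[...,2]<60)&(P[...,0]>560)&(P[...,0]<760)&(P[...,1]>-300)&(P[...,1]<-140)&(P[...,2]>38)&(P[...,2]<56)
print('rib',cv2.minAreaRect(P[blk][:,:2].astype(np.float32)),np.median(P[blk],0))
# tall things
t=(P[...,2]>60)&(P[...,0]>350)&(P[...,1]>-600)&(P[...,1]<600)&(P[...,0]<1000)&(d>0)
n,l,st,c=cv2.connectedComponentsWithStats(t.astype(np.uint8))
for i in range(1,n):
  if st[i,4]>30: q=P[l==i];print(c[i].round(),q.min(0).round(),q.max(0).round())
E
```

```text
338 ((533.407958984375, 122.85690307617188), (157.87142944335938, 171.03582763671875), 76.24811553955078)
guard bar high [[569.  57. 145.]
 [573.  52. 138.]
 [564.  51. 135.]
 [567.  49. 131.]
 [567.  49. 127.]
 [485.  76. 149.]
 [572.  46. 122.]
 [492.  75. 142.]
 [572.  40. 121.]
 [560.  45. 120.]
 [548.  51. 118.]
 [487.  69. 136.]
 [542.  48. 120.]
 [519.  60. 120.]
 [483.  70. 129.]
 [516.  56. 120.]
 [501.  63. 119.]
 [493.  63. 119.]
 [482.  63. 121.]
 [470.  63. 124.]
 [442.  77. 121.]
 [463.  63. 120.]]
[ 325  238   56   38 1159] [351.11906816 257.76790336]
((647.9635009765625, -227.07095336914062), (121.30986022949219, 149.2483673095703), 73.71888732910156) expect 148x120
[[ 733. -195.]
 [ 701. -181.]
 [ 690. -233.]
 [ 653. -261.]
 [ 641. -252.]
 [ 653. -209.]
 [ 683. -178.]
 [ 615. -157.]
 [ 587. -173.]
 [ 565. -247.]
 [ 583. -271.]
 [ 698. -303.]]
rib ((654.9444580078125, -233.07723999023438), (61.974830627441406, 16.4196834564209), 74.99183654785156) [ 652.75075175 -235.06608401   44.89147813]
[290. 135.] [760. 225.  61.] [896. 375. 195.]
[336. 171.] [ 721. -136.   60.] [883. 146. 192.]
[168. 149.] [370. 446.  60.] [489. 600. 102.]
[216. 159.] [515. 353.  60.] [579. 422.  81.]
[257. 195.] [431.  30.  60.] [627. 216. 171.]
[271. 241.] [434. -92.  60.] [483. -41.  77.]
[407. 295.] [ 514. -548.   60.] [ 740. -340.  188.]
[346. 322.] [ 350. -506.   60.] [ 445. -384.  181.]
```

```bash
cat >> h.py <<'E'
def rot(zdir,ydir):
    z=np.array(zdir,float);z/=np.linalg.norm(z);y=np.array(ydir,float);y-=z*(y@z);y/=np.linalg.norm(y)
    return R.from_matrix(np.c_[np.cross(y,z),y,z])
def snap(tag):
    cp=campose('wrist');im,d=read_camera('wrist');cv2.imwrite(f'pics/{tag}.png',im[...,::-1])
    np.savez(tag+'.npz',im=im,d=d,K=cp[0],dist=cp[1],T=cp[2]);return im,d,cp
def load(tag):
    z=np.load(tag+'.npz');return z['im'],z['d'],(z['K'],z['dist'],z['T'])
E
python3 - <<'E'
from h import *
C=np.array(camera_model('wrist')['tool_from_camera']);print(C.round(3),camera_model('wrist')['K'])
yaw=np.radians(-14);hx=np.array([np.cos(yaw),np.sin(yaw),0]);hy=np.array([-hx[1],hx[0],0])
for s in(1,-1):
  for nm,yd in(('guard',hy),('panel',hx)):
    r=rot([0,0,-1],s*yd)
    for c in([533,123],[648,-227]):
      cam=np.array([*c,430.]);off=r.apply(C[:3,3]);off[2]=0
      q=ctrl.ik(cam-off,r.as_rotvec());print(s,nm,c,(cam-off).round(),None if q is None else np.round(q,2))
E
```

```text
[[-0.00000e+00  9.65000e-01  2.62000e-01  6.60050e+01]
 [ 1.00000e+00 -0.00000e+00  1.00000e-03  1.05100e+00]
 [ 1.00000e-03  2.62000e-01 -9.65000e-01 -1.41875e+02]
 [ 0.00000e+00  0.00000e+00  0.00000e+00  1.00000e+00]] [[336.257414     0.         274.02061804]
 [  0.         336.257414   209.06630058]
 [  0.           0.           1.        ]]
1 guard [533, 123] [597. 106. 430.] [-0.51  0.29  0.37  1.38 -0.1   1.5   1.18]
1 guard [648, -227] [ 712. -244.  430.] [-0.12  0.73  0.96  0.92 -0.59  1.71  1.92]
1 panel [533, 123] [516.  59. 430.] [-0.74  0.11  0.63  1.59 -0.06  1.46 -0.35]
1 panel [648, -227] [ 631. -291.  430.] [-0.17  0.63  1.05  1.13 -0.54  1.65  0.5 ]
-1 guard [533, 123] [469. 140. 430.] [-0.93  0.03  0.6   1.66 -0.02  1.46 -2.14]
-1 guard [648, -227] [ 584. -210.  430.] [-0.4   0.45  1.05  1.35 -0.39  1.55 -1.2 ]
-1 panel [533, 123] [550. 187. 430.] [-0.45  0.22  0.09  1.43 -0.02  1.48  2.53]
-1 panel [648, -227] [ 665. -163.  430.] [ 0.78  0.63 -1.09  1.11  0.55  1.68  2.75]
```

```bash
python3 - <<'E'
from h import *
yaw=np.radians(-14);hx=np.array([np.cos(yaw),np.sin(yaw),0]);hy=np.array([-hx[1],hx[0],0])
r=rot([0,0,-1],hy)
ctrl.move_to([533,123,300],r.as_rotvec());print(readout.get_time_s())
ctrl.pause(.2);im,d,cp=snap('w1')
print(readout.get_tool_pos(),readout.get_joints().round(2),readout.get_wrist_force())
E
```

```text
2.075
[532.92275634 123.41181354 299.88653733] [-0.55  0.22  0.31  1.73 -0.07  1.2   1.11] [ 0.49150836 -0.11191673 -0.35479742]
```

View pics/w1.png

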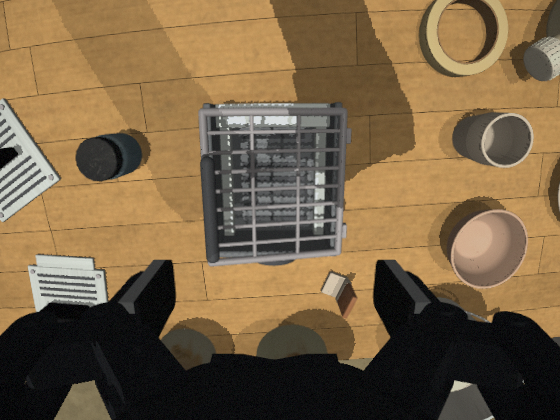

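The wrist view shows the housing centred near (277,185). The ledge is at the top (255,110), the grip bar at the left (210,205), the hinge at the right (345,190) and the collar at (280,262). I'll fit the pose from depth.

```bash
python3 - <<'E'
from h import *
im,d,cp=load('w1');P=cloud('wrist',d,cp)
yaw0=np.radians(-14);c0=np.array([533,123.])
def loc(P,y=yaw0,c=c0):
    q=P[...,:2]-c;return np.stack([q[...,0]*np.cos(y)+q[...,1]*np.sin(y),-q[...,0]*np.sin(y)+q[...,1]*np.cos(y),P[...,2]],-1)
L=loc(P);near=(d>0)&(abs(L[...,0])<125)&(abs(L[...,1])<110)
tab=(d>0)&(abs(P[...,2])<12)&(L[...,0]<-110)&(L[...,0]>-200);print('table z',np.median(P[...,2][tab]))
h=np.histogram(L[...,2][near],np.arange(-5,160,5));print(list(zip(h[1][:-1].astype(int),h[0])))
def ext(m,n):
    q=L[m];print(n,len(q),np.percentile(q,[0,1,50,99,100],axis=0).round(1).tolist())
for a,b,n in((53,62,'ledge'),(80,88,'wall'),(88,98,'rim'),(122,150,'bar'),(26,34,'seat')):ext(near&(L[...,2]>a)&(L[...,2]<b),n)
m=near&(L[...,2]>126)&(L[...,2]<150);q=L[m];v=np.linalg.svd(q[:,:2]-q[:,:2].mean(0),full_matrices=False)[2][0];print('bar dir dev deg',np.degrees(np.arctan2(v[1],v[0])),q.mean(0),q[:,2].max())
hi=near&(L[...,2]>50)
for ax,edges in((0,(-94.5,76.5)),(1,(-72,72))):
  o=1-ax
  for sgn in(-1,1):
    # outer edge: bin along other axis
    q=L[hi&(L[...,2]<96)];xs=[];
    for b in np.arange(-55,56,10):
      s=q[abs(q[:,o]-b)<5];
      if len(s): xs.append((b,np.percentile(s[:,ax]*sgn,99)*sgn))
    xs=np.array(xs);f=np.polyfit(xs[:,0],xs[:,1],1);print('axis',ax,sgn,xs[:,1].round(1),'slope deg',np.degrees(np.arctan(f[0])).round(2))
E
```

```text
table z -0.6956311653211742
[(np.int64(-5), np.int64(7051)), (np.int64(0), np.int64(1815)), (np.int64(5), np.int64(3553)), (np.int64(10), np.int64(2244)), (np.int64(15), np.int64(166)), (np.int64(20), np.int64(157)), (np.int64(25), np.int64(1465)), (np.int64(30), np.int64(559)), (np.int64(35), np.int64(206)), (np.int64(40), np.int64(202)), (np.int64(45), np.int64(176)), (np.int64(50), np.int64(183)), (np.int64(55), np.int64(1854)), (np.int64(60), np.int64(252)), (np.int64(65), np.int64(320)), (np.int64(70), np.int64(397)), (np.int64(75), np.int64(279)), (np.int64(80), np.int64(1088)), (np.int64(85), np.int64(243)), (np.int64(90), np.int64(1377)), (np.int64(95), np.int64(1061)), (np.int64(100), np.int64(1402)), (np.int64(105), np.int64(1223)), (np.int64(110), np.int64(1420)), (np.int64(115), np.int64(892)), (np.int64(120), np.int64(334)), (np.int64(125), np.int64(4)), (np.int64(130), np.int64(7)), (np.int64(135), np.int64(4)), (np.int64(140), np.int64(3)), (np.int64(145), np.int64(0)), (np.int64(150), np.int64(0))]
ledge 2017 [[-83.0, -66.6, 53.0], [-82.7, -64.6, 53.5], [-63.4, 1.1, 5
[... 287 characters left out ...]
1, -68.1, 122.0], [-72.1, -67.7, 122.0], [-41.9, -65.1, 122.5], [79.0, -59.1, 141.4], [79.7, -58.9, 142.2]]
seat 1939 [[-56.4, -64.9, 26.0], [-55.0, -64.1, 26.5], [13.8, 5.1, 29.4], [81.3, 63.5, 33.6], [83.3, 64.2, 34.0]]
bar dir dev deg 108.72966417954048 [-32.70754606 -62.72322162 134.54113279] 142.22584417017924
axis 0 -1 [-81.8 -81.7 -81.7 -81.7 -82.7 -82.7 -82.7 -82.7 -82.7 -81.7 -81.8 -81.8] slope deg -0.12
axis 0 1 [ 87.2  86.9  85.7  84.6 102.5 102.1 102.2 102.3 102.1  80.9  80.7  80.4] slope deg -1.55
axis 1 -1 [-67.  -68.2 -67.4 -66.9 -64.2 -64.  -64.  -63.8 -63.7 -63.7 -63.5 -63.4] slope deg 2.49
axis 1 1 [80.6 80.6 74.5 75.3 74.3 75.2 74.3 75.  74.6 75.2 80.6 81.8] slope deg 0.33
```

```bash
python3 - <<'E'
from h import *
im,d,cp=load('w1');P=cloud('wrist',d,cp)
yaw0=np.radians(-14);c0=np.array([533,123.])
q=P[...,:2]-c0;y=yaw0
L=np.stack([q[...,0]*np.cos(y)+q[...,1]*np.sin(y),-q[...,0]*np.sin(y)+q[...,1]*np.cos(y),P[...,2]],-1)
near=(d>0)&(abs(L[...,0])<125)&(abs(L[...,1])<110)
# ledge edges: front outer (x min) & inner edge, per y bin, z 54..61
m=near&(abs(L[...,2]-57.3)<2.5)&(L[...,0]<-50)
s=L[m];print('ledge n',len(s),'y ext',np.percentile(s[:,1],[.5,99.5]))
r=[(b,*np.percentile(s[abs(s[:,1]-b)<5][:,0],[1,99])) for b in range(-55,56,10)];r=np.array(r);print(r.round(1).tolist())
print('ang',np.degrees(np.polyfit(r[:,0],r[:,1],1)[0]),np.degrees(np.polyfit(r[:,0],r[:,2],1)[0]))
# right wall outer / seat rails inner edges y
for a,b,n in((27,32.5,'seat'),(82,86.5,'wall')):
  s=L[near&(L[...,2]>a)&(L[...,2]<b)]
  for x in range(-70,90,15):
    t=s[abs(s[:,0]-x)<6]; l=t[t[:,1]<-30][:,1];rr=t[t[:,1]>30][:,1]
    print(n,x,np.percentile(l,[2,98]).round(1) if len(l)>5 else '',np.percentile(rr,[2,98]).round(1) if len(rr)>5 else '')
# mesh plane
s=L[near&(L[...,2]>97)&(L[...,2]<126)];f=np.polyfit(s[:,1],s[:,2],1);print('mesh z=',f,np.degrees(np.arctan(-f[0])), 'x ext',np.percentile(s[:,0],[.5,99.5]))
s=L[near&(L[...,2]>145)];print('bar',len(s),np.percentile(s,[1,50,99],axis=0).round(1).tolist())
t=s[s[:,2]>s[:,2].max()-8];print(np.polyfit(t[:,0],t[:,1],1))
E
```

```text
ledge n 1647 y ext [-64.69262425  63.1312642 ]
[[-55.0, -81.8, -56.8], [-45.0, -81.8, -56.7], [-35.0, -81.7, -56.7], [-25.0, -81.8, -56.7], [-15.0, -82.7, -56.7], [-5.0, -82.7, -57.8], [5.0, -82.7, -57.8], [15.0, -82.7, -57.8], [25.0, -82.7, -57.8], [35.0, -81.7, -57.9], [45.0, -81.8, -57.9], [55.0, -81.9, -58.0]]
ang -0.12153969278750745 -0.8153763760024503
seat -70  
seat -55 [-64.7 -53. ] [51.4 62.7]
seat -40 [-64.3 -52.1] [51.1 62.8]
seat -25 [-64.3 -52.5] [51.2 63.3]
seat -10 [-64.1 -51.7] [51.4 63.3]
seat 5 [-63.6 -52.2] [52.  63.4]
seat 20 [-63.7 -51.5] [51.4 63.5]
seat 35 [-63.4 -51.9] [51.6 63.1]
seat 50 [-62.7 -51.2] [52.1 63.8]
seat 65 [-63.2 -51.5] [51.7 63.2]
seat 80 [-62.5 -32.1] [35.5 63.5]
wall -70 [-68.3 -65.3] [63.3 68.2]
wall -55 [-68.  -64.6] [63.6 81.2]
wall -40 [-68.2 -64.2] [63.3 80.7]
wall -25 [-67.7 -64.2] [63.3 68.4]
wall -10  [63.5 67.9]
wall 5  [63.4 68.7]
wall 20  [63.7 68.1]
wall 35  [64.1 68.6]
wall 50  [64.  81.8]
wall 65  [63.9 81.3]
wall 80 [-60.8 -30.8] [31.5 71. ]
mesh z= [ -0.20145645 106.72713125] 11.390148635571373 x ext [-76.91838484  81.65779043]
bar 52694 [[-20.2, -67.7, 165.7], [-11.0, 0.4, 376.8], [20.9, 71.2, 399.7]]
[ 1.71059636 34.33557023]
```

```bash
cat >> h.py <<'E'
YAW=np.radians(-13.5)
def setH(yaw,o):
    global HX,HY,HO,RH
    HX=np.array([np.cos(yaw),np.sin(yaw),0]);HY=np.array([-HX[1],HX[0],0]);HO=np.array([*o,0.]);RH=np.c_[HX,HY,[0,0,1]]
_c=np.array([533,123.])+np.array([[np.cos(np.radians(-14)),-np.sin(np.radians(-14))],[np.sin(np.radians(-14)),np.cos(np.radians(-14))]])@[11.8,-.2]
setH(YAW,_c)
def h2w(p): return HO+RH@np.array(p,float)
def barpose(th,phi,back=0.):
    """TCP pose with grasp point on the guard bar; tool tilted phi"""
    y=72-138*np.cos(th)+45*np.sin(th);z=91+138*np.sin(th)+45*np.cos(th)
    a=RH@np.array([0,-np.sin(phi),-np.cos(phi)]);b=RH@np.array([0,np.cos(phi),-np.sin(phi)])
    return h2w([0,y,z])+a*(ctrl.pinch_z-back),rot(a,b).as_rotvec()
E
python3 - <<'E'
from h import *
im,d,cp=load('w1');P=cloud('wrist',d,cp);L=(P-HO)@RH
print('H',HO)
s=L[(d>0)&(L[...,2]>145)&(L[...,2]<175)&(abs(L[...,0])<60)&(abs(L[...,1]+54)<25)];print('bar',len(s),np.percentile(s,[1,50,99],axis=0).round(1).tolist(),'expect y -54 ztop 168')
s=L[(d>0)&(abs(L[...,2]-85)<4)&(abs(L[...,0]-72)<12)&(abs(L[...,1])<60)];print('far wall x',np.percentile(s[:,0],[1,99]),'expect 68.5 76.5')
for i,th in enumerate(np.linspace(.2,1.62,9)):
    for pe in(.9,1.2):
        phi=.2+(pe-.2)*i/8
        p,o=barpose(th,phi);q=ctrl.ik(p,o);p2,_=barpose(th,phi,90);q2=ctrl.ik(p2,o)
        print(round(th,2),round(phi,2),p.round(),None if q is None else np.round(q,2),q2 is not None)
E
```

```text
H [544.40110519 119.95126249   0.        ]
bar 1457 [[-46.5, -59.8, 161.3], [-4.1, -53.1, 166.3], [44.0, -48.1, 168.3]] expect y -54 ztop 168
far wall x [67.55453298 74.89332506] expect 68.5 76.5
0.2 0.2 [531.  64. 144.] [-0.55  0.43  0.34  1.87  0.05  0.95  1.07] True
0.2 0.2 [531.  64. 144.] [-0.55  0.43  0.34  1.87  0.05  0.95  1.07] True
0.38 0.29 [534.  76. 166.] [-0.6   0.44  0.33  1.82  0.13  1.06  0.98] True
0.38 0.33 [534.  76. 166.] [-0.61  0.45  0.33  1.81  0.15  1.08  0.95] True
0.56 0.38 [538.  92. 185.] [-0.64  0.46  0.32  1.75  0.19  1.16  0.91] True
0.56 0.45 [537.  91. 185.] [-0.66  0.49  0.32  1.73  0.24  1.21  0.86] True
0.73 0.46 [542. 111. 200.] [-0.68  0.49  0.31  1.68  0.24  1.27  0.84] True
0.73 0.57 [542. 110. 201.] [-0.71  0.54  0.3   1.65  0.3   1.35  0.8 ] True
0.91 0.55 [547. 133. 212.] [-0.71  0.54  0.29  1.61  0.28  1.37  0.79] True
0.91 0.7 [547. 130. 213.] [-0.74  0.61  0.28  1.56  0.36  1.48  0.75] True
1.09 0.64 [553. 156. 219.] [-0.74  0.6   0.27  1.53  0.31  1.48  0.75] True
1.09 0.82 [552. 153. 221.] [-0.77  0.69  0.26  1.47  0.41  1.61  0.71] True
1.27 0.72 [559. 179. 222.] [-0.76  0.67  0.25  1.44  0.35  1.58  0.72] True
1.27 0.95 [558. 177. 225.] [-0.79  0.77  0.25  1.37  0.45  1.73  0.69] True
1.44 0.81 [564. 203. 221.] [-0.78  0.74  0.24  1.36  0.38  1.67  0.69] True
1.44 1.07 [564. 200. 225.] [-0.82  0.87  0.26  1.27  0.49  1.85  0.69] True
1.62 0.9 [570. 226. 215.] [-0.8   0.83  0.23  1.27  0.41  1.76  0.68] True
1.62 1.2 [569. 223. 220.] [-0.85  0.98  0.28  1.17  0.52  1.96  0.71] False
```

```bash
sed -i 's/\[11.8,-.2\]/[11.2,-.2]/' h.py; python3 - <<'E'
from h import *
p,o=barpose(.2,.2,70);ctrl.move_to(p,o)
p,o=barpose(.2,.2);ctrl.move_straight(p,o,v=120)
print(readout.get_time_s(),readout.get_wrist_force());fingers.close(30);print(readout.get_gripper_width(),readout.get_grip_force(),readout.get_tool_pos()-p,readout.get_wrist_force())
N=8
for i in range(1,N+1):
    p,o=barpose(.2+1.42*i/N,.2+.7*i/N);ctrl.move_straight(p,o,v=130);print(np.round(readout.get_wrist_force(),1),(readout.get_tool_pos()-p).round(1),round(readout.get_gripper_width(),3))
print(readout.get_time_s())
im,d=read_camera('scene');cv2.imwrite('pics/scene1.png',cv2.resize(im[100:250,180:380],None,fx=3,fy=3)[...,::-1])
E
```

```text
3.5333 [ 1.87979601 -0.64799728  0.5761618 ]
0.1229917848627277 29.506831169128418 [-0.15958508 -0.73003328  0.06935446] [-2.84240272 -4.97580003  3.29556109]
[-3.1 -7.6  6.7] [-0.1 -0.7  0.5] 0.128
[-4.3 -7.9  9.7] [-0.1 -0.9  0.7] 0.123
[-8.2 -8.9 16. ] [-0.1 -0.9  1.1] 0.126
[-9.8 -7.1 22. ] [-0.1 -0.7  1.6] 0.125
[-10.5  -3.4  28.3] [ 0.1 -0.1  2.1] 0.125
[-9.1  4.  28.1] [0.3 1.2 2. ] 0.121
[-7.9  7.4 24.8] [0.1 2.  1.5] 0.128
[-6.5  9.  15.3] [-0.2  2.4  0.5] 0.127
6.9333
```

View pics/scene1.png

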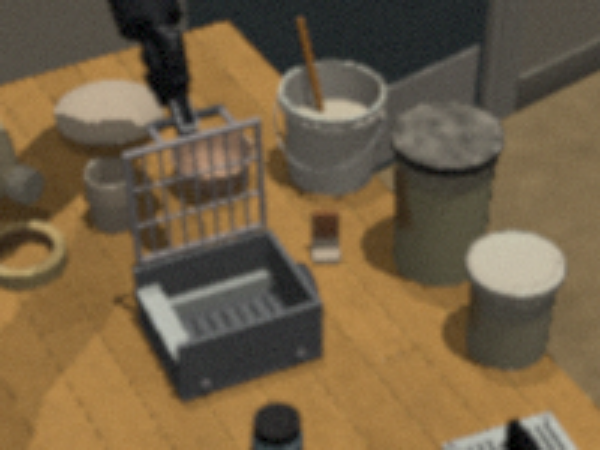

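The guard stands upright, with the gripper on its bar at about crop (185,110), and the housing interior is clear. Next I'll release it and check the poses for the panel.

```bash
cat >> h.py <<'E'
GH=32.
def toolfor(o,yaw,th,s):
    """TCP pose holding a panel: origin o (world), yaw, lip-down tilt th"""
    px=np.array([np.cos(yaw)*np.cos(th),np.sin(yaw)*np.cos(th),np.sin(th)])
    pz=np.array([-np.cos(yaw)*np.sin(th),-np.sin(yaw)*np.sin(th),np.cos(th)])
    return np.array(o)+pz*(GH-ctrl.pinch_z),rot(-pz,s*px).as_rotvec()
def hookpose(th,x,z,s,y=0.,dyaw=0.):
    """lip tip (lower edge) at housing (x,y,z), tilt th"""
    return toolfor(h2w([x+83*np.cos(th),y,z+83*np.sin(th)]),YAW+dyaw,th,s)
E
python3 - <<'E'
from h import *
im,d=read_camera('side');cv2.imwrite('pics/side1.png',im[...,::-1])
fingers.open_gripper()
p,o=barpose(1.62,.9,90);ctrl.move_straight(p,o,v=200)
print(readout.get_time_s(),readout.get_joints().round(2))
f=lambda a:None if a is None else np.round(a,2)
for s in(1,-1):
  print(s,'look',f(ctrl.ik(*toolfor([648,-227,220],np.radians(-16),0,s))),'grasp',f(ctrl.ik(*toolfor([650,-228,0],np.radians(-16),0,s))))
  for th,x,z in((.45,-55,130),(.45,-55,40),(.45,-82,36),(.2,-83,31),(0,-83,30)): print(th,x,f(ctrl.ik(*hookpose(th,x,z,s))))
E
```

```text
8.3417 [-0.91  0.9   0.38  1.03  0.31  1.92  0.79]
1 look [-0.12  0.6   0.63  1.46 -0.36  1.2   0.28] grasp [ 0.    0.82  0.44  1.58 -0.43  0.84  0.33]
0.45 -55 [-1.08  0.29  0.79  2.13  0.1   0.43 -0.68]
0.45 -55 [-0.97  0.47  0.68  2.18 -0.13  0.21 -0.52]
0.45 -82 [-1.04  0.46  0.71  2.23 -0.09  0.19 -0.59]
0.2 -83 [-0.78  0.51  0.55  2.07 -0.34  0.47 -0.26]
0 -83 [-0.66  0.61  0.5   1.93 -0.43  0.71 -0.14]
-1 look [ 0.94  0.77 -1.09  1.41  0.68  1.36  2.69] grasp [ 0.63  0.84 -0.51  1.55  0.49  0.88  2.81]
0.45 -55 [-0.62  0.22  0.24  2.12  0.46  0.48  2.14]
0.45 -55 [-0.56  0.39  0.18  2.17  0.73  0.29  1.83]
0.45 -82 [-0.63  0.37  0.22  2.22  0.79  0.28  1.73]
0.2 -83 [-0.32  0.45 -0.02  2.05  0.26  0.48  2.35]
0 -83 [-0.18  0.55 -0.12  1.91  0.1   0.68  2.55]
```

```bash
python3 - <<'E'
from h import *
a=cv2.imread('pics/side1.png')[40:200,200:360];b=cv2.imread('pics/side0.png')[0:120,130:250]
a=np.clip(cv2.resize(a,(420,420),interpolation=cv2.INTER_CUBIC)*2.0,0,255);b=np.clip(cv2.resize(b,(380,420))*2.5,0,255)
cv2.imwrite('pics/c2.png',np.hstack([a,b]))
P=np.load('sceneP.npy');Q=np.load('sideP.npy')
for n,A in(('scene',P),('side',Q)):
  t=(A[...,2]>110)&(A[...,2]<210)&(A[...,0]>380)&(A[...,1]<0)&(A[...,0]<950)
  k,l,st,c=cv2.connectedComponentsWithStats(t.astype(np.uint8))
  for i in range(1,k):
    if st[i,4]>60:
      q=A[l==i];print(n,c[i].round(),np.percentile(q,[2,98],axis=0).round().tolist())
E
```

```text
scene [351. 189.] [[725.0, -132.0, 113.0], [824.0, -35.0, 125.0]]
scene [409. 291.] [[518.0, -544.0, 114.0], [631.0, -432.0, 186.0]]
scene [350. 313.] [[381.0, -502.0, 127.0], [437.0, -391.0, 178.0]]
side [372. 216.] [[727.0, -135.0, 112.0], [826.0, -37.0, 124.0]]
side [236. 315.] [[381.0, -505.0, 114.0], [439.0, -396.0, 175.0]]
side [325. 324.] [[522.0, -547.0, 114.0], [631.0, -435.0, 184.0]][ WARN:0@0.273] global loadsave.cpp:1063 imwrite_ Unsupported depth image for selected encoder is fallbacked to CV_8U.
```

View pics/c2.png

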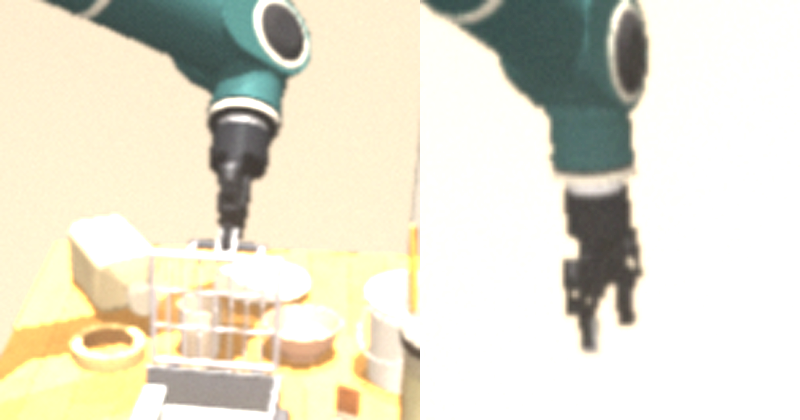

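The left crop shows no camera body beside the gripper. The guard stands free and upright, so the +1 orientation is safe. Next I'll look at the panel.

```bash
python3 - <<'E'
from h import *
ctrl.move_to(*toolfor([648,-227,200],np.radians(-16),0,1));ctrl.pause(.2)
im,d,cp=snap('w2');print(readout.get_time_s(),readout.get_joints().round(2),readout.get_tool_pos())
hsv=cv2.cvtColor(im,cv2.COLOR_RGB2HSV);P=cloud('wrist',d,cp)
near=(d>0)&(abs(P[...,0]-648)<130)&(abs(P[...,1]+227)<120)
top=near&(P[...,2]>38)&(P[...,2]<55);q=P[top];print('rib top',len(q),np.median(q[:,2]),cv2.minAreaRect(q[q[:,2]>43][:,:2].astype(np.float32)))
m=(near&(hsv[...,1]<70)&(hsv[...,2]>70)&(abs(P[...,2]-5)<7)).astype(np.uint8)
m=cv2.morphologyEx(m,cv2.MORPH_CLOSE,np.ones((5,5)))
cs=max(cv2.findContours(m,cv2.RETR_EXTERNAL,cv2.CHAIN_APPROX_NONE)[0],key=cv2.contourArea).reshape(-1,2)
X=onplane('wrist',cs,5.5,cp)[:,:2];r=cv2.minAreaRect(X.astype(np.float32));print(r)
print(cv2.approxPolyDP(X.astype(np.float32).reshape(-1,1,2),4,True).reshape(-1,2).round(1).tolist())
E
```

```text
10.55 [-0.11  0.61  0.61  1.48 -0.37  1.17  0.28] [ 648.27856716 -226.31836387  213.11770071]
rib top 1379 46.054390158648005 ((702.7847900390625, -222.14280700683594), (242.43235778808594, 96.04505157470703), 75.12167358398438)
((650.5103149414062, -225.89035034179688), (119.5826416015625, 147.5562286376953), 73.28852844238281)
[[592.9000244140625, -162.89999389648438], [567.9000244140625, -246.3000030517578], [583.4000244140625, -251.8000030517578], [580.7999877929688, -266.70001220703125], [703.7000122070312, -303.0], [737.0999755859375, -190.3000030517578], [614.4000244140625, -153.5], [609.0999755859375, -166.60000610351562]]
```

View pics/w2.png

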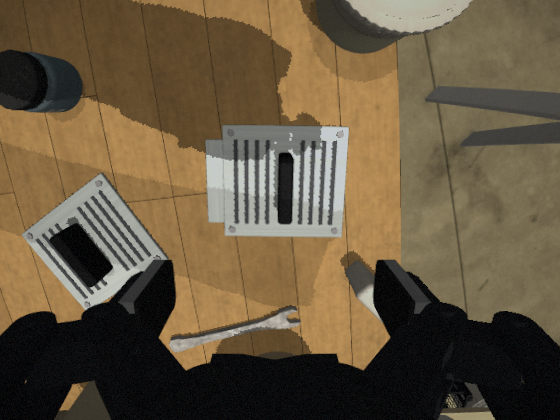

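The wrist view shows the panel at (286,182) with its lip on the left (215,182) and its rib at (286,188). The blank at (95,240) is clear of it. Measuring the open housing in this same tool orientation will cancel the calibration offset.

```bash
python3 - <<'E'
from h import *
im,d,cp=load('w2');print('rib',onplane('wrist',[[286,188]],46,cp))
ctrl.move_to(*toolfor(h2w([-9,-10,260]),YAW,0,1));ctrl.pause(.2)
im,d,cp=snap('w3');print(readout.get_time_s())
P=cloud('wrist',d,cp);L=(P-HO)@RH
ok=(d>0)&(abs(L[...,0])<120)&(abs(L[...,1])<100)
s=L[ok&(abs(L[...,2]-57.5)<2.5)&(L[...,0]<-55)];r=np.array([(b,*np.percentile(s[abs(s[:,1]-b)<5][:,0],[2,98])) for b in range(-55,56,10)])
print('ledge x',r[:,1:].mean(0),'exp -94.5 -68.5; y',np.percentile(s[:,1],[1,99]),'slope',np.degrees(np.polyfit(r[:,0],r[:,1:],1)[0]),'z',np.median(s[:,2]))
s=L[ok&(abs(L[...,2]-85)<2.5)]
for n,k,ax in(('far',(s[:,0]>55)&(abs(s[:,1])<55),0),('right',(s[:,1]<-55)&(abs(s[:,0])<55),1),('left',(s[:,1]>55)&(abs(s[:,0])<55),1)):
  t=s[k];print(n,len(t),[np.percentile(t[abs(t[:,1-ax]-b)<8][:,ax],[3,97]).round(1).tolist() for b in(-45,-20,0,20,45) if (abs(t[:,1-ax]-b)<8).sum()>5])
s=L[ok&(abs(L[...,2]-30)<3)&(abs(L[...,0])<50)]
for b in(-40,-20,0,20,40):
  t=s[abs(s[:,0]-b)<8][:,1];print('seat',b,np.percentile(t[t<-40],[3,97]).round(1),np.percentile(t[t>40],[3,97]).round(1) if (t>40).sum()>5 else '')
E
```

```text
rib [[ 660.35193342 -225.81624566   46.        ]]
12.1583
ledge x [-93.16068757 -68.11183468] exp -94.5 -68.5; y [-63.72461141  61.98804662] slope [-0.26691687 -0.33792335] z 57.345616595139774
far 839 [[68.9, 76.3], [68.8, 76.2], [69.1, 76.3], [68.9, 76.4], [69.3, 76.7]]
right 683 [[-70.7, -64.3], [-70.6, -64.3], [-70.6, -64.4], [-70.9, -64.3], [-69.9, -63.6]]
left 520 [[64.9, 67.9], [64.8, 68.5], [64.8, 68.4], [64.8, 68.4], [64.0, 82.3]]
seat -40 [-64.7 -52.4] [53.2 64.1]
seat -20 [-64.5 -52.5] [53.1 64. ]
seat 0 [-64.5 -52.4] [53.1 64. ]
seat 20 [-64.4 -52.2] [53.1 64. ]
seat 40 [-64.4 -52.3] [53.1 64. ]
```

View pics/w3.png

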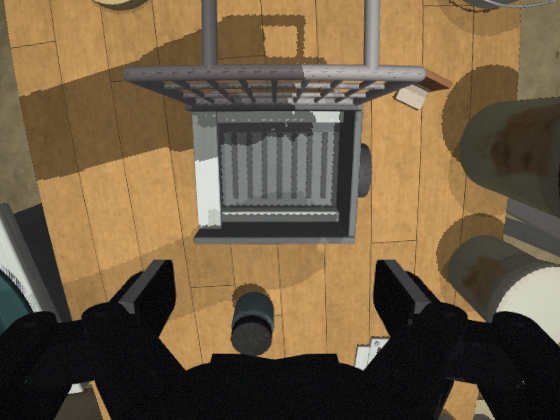

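The open housing fills (195–360, 105–243) and its frame agrees within 0.5 mm. Next is the panel grasp.

```bash
cat >> h.py <<'E'
YAW=np.radians(-13.3);setH(YAW,(_c+.3*HX[:2]))
PY=np.radians(-16.6)
E
python3 - <<'E'
from h import *
P0=np.array([659.,-228.4,0])
ctrl.move_to(*toolfor(P0+[0,0,90],PY,0,1))
p,o=toolfor(P0,PY,0,1)
print('touch',ctrl.move_straight(p,o,v=100,threshold=12),readout.get_wrist_force(),readout.get_tool_pos()-p)
fingers.close(60);print(readout.get_gripper_width(),readout.get_grip_force(),readout.get_tool_pos()-p,readout.get_time_s())
p,o=toolfor(P0+[0,0,190],PY,0,1);ctrl.move_straight(p,o,v=150);ctrl.pause(.2)
print(readout.get_wrist_force(),readout.get_gripper_width(),readout.get_time_s())
im,d,cp=snap('w4')
P=cloud('wrist',d,cp);Rt=R.from_rotvec(readout.get_eef_rot()).as_matrix();T=(P-readout.get_tool_pos())@Rt  # tool frame: y=panel x, x=panel y
hsv=cv2.cvtColor(im,cv2.COLOR_RGB2HSV)
z=GH-ctrl.pinch_z-6  # plate top expected tool z
m=(d>0)&(abs(T[...,2]-z)<4)&(abs(T[...,1])<120)&(T[...,0]>-100)&(T[...,0]<100);s=T[m];print(z,len(s),np.median(s[:,2]),np.percentile(s,[1,99],axis=0).round(1))
for b in(-50,-40,-30,-20,20,30,40,50):
  t=s[abs(s[:,1]-b)<4];
  if len(t)>5:print(b,np.percentile(t[:,0],[1,99]).round(1),np.median(t[:,2]).round(1))
E
```

```text
touch False [ 0.33092157  0.00390256 -0.32121241] [ 0.37512447 -0.26812962  0.71376059]
0.15271452093734578 59.79932248592377 [0.08230859 0.01610169 0.20398087] 15.35
[-0.67159206 -0.06416909 -2.74411676] 0.1545252575054464 16.9667
7.299999999999997 42187 8.307175148037969 [[-25.3 -80.6   6.5]
 [ 59.4  63.5  10.3]]
-50 [-14.9  59.4] 8.1
-40 [-20.1  59.7] 8.0
-30 [-16.3  59.6] 8.1
-20 [ 1.1 59.6] 8.1
20 [ 1.9 59.2] 8.1
30 [-15.3  59.2] 8.1
40 [-20.3  59.3] 8.1
50 [-14.8  59. ] 8.1
```

View pics/w4.png

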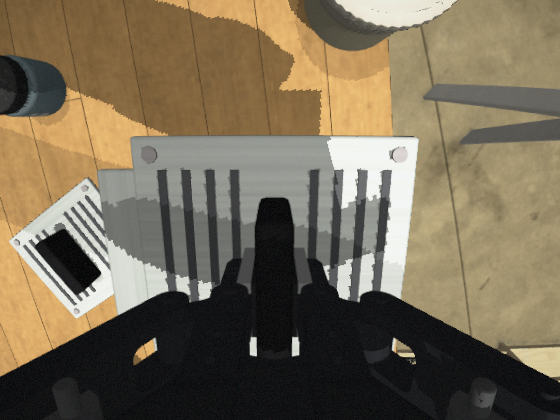

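The panel is held squarely, with the rib between the pads at (273,270) and the lip to the left at (115,240). Its offsets are under 1 mm. Next I'll hook the lip.

```bash
sed -i 's/^GH=.*/GH=32.6/' h.py; python3 - <<'E'
from h import *
TH=.38
for a in((TH,-58,140),(TH,-58,38),(TH,-83,36),(.2,-83,31),(0,-83,30)):
    q=ctrl.ik(*hookpose(*a,1));print(a,None if q is None else q.round(2))
p,o=hookpose(TH,-58,150,1);ctrl.move_to(p,o);print(readout.get_time_s())
ctrl.pause(.2);f0=readout.get_wrist_force();print(f0)
print(ctrl.move_straight(*hookpose(TH,-58,37.5,1),v=100,threshold=8));ctrl.pause(.2)
f=readout.get_wrist_force();print('down',f-f0,readout.get_tool_pos()-hookpose(TH,-58,37.5,1)[0],readout.get_time_s())
im,d=read_camera('scene');a=cv2.resize(im[150:240,200:320],(400,300),interpolation=cv2.INTER_CUBIC)
im,d=read_camera('side');b=cv2.resize(im[150:240,220:340],(400,300),interpolation=cv2.INTER_CUBIC)
cv2.imwrite('pics/ins.png',np.hstack([a,b])[...,::-1])
E
```

```text
(0.38, -58, 140) [-1.14  0.33  0.9   2.08 -0.12  0.52 -0.44]
(0.38, -58, 38) [-1.01  0.52  0.77  2.14 -0.48  0.31 -0.16]
(0.38, -83, 36) [-1.06  0.5   0.79  2.19 -0.45  0.29 -0.21]
(0.2, -83, 31) [-0.9   0.55  0.7   2.07 -0.52  0.5  -0.1 ]
(0, -83, 30) [-0.76  0.64  0.64  1.93 -0.55  0.75 -0.03]
18.4583
[ 0.16735718 -0.45750443 -2.81382037]
False
down [-1.50014728  0.06097321 -0.72863167] [0.1547127  0.21336156 0.37295427] 20.1333
```

View pics/ins.png

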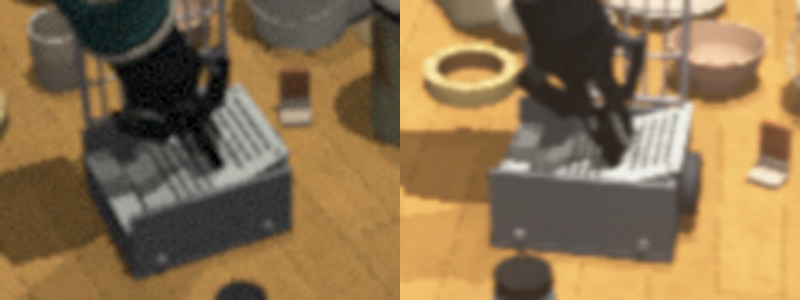

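The panel is inside, tilted with its lip low and its heel above the far wall at about (265,130) in the left half. I'll slide the lip under the ledge, then swing the panel down.

```bash
python3 - <<'E'
from h import *
TH=.38;f0=readout.get_wrist_force()
def rep(n,p):
    ctrl.pause(.1);print(n,(RH.T@(readout.get_wrist_force()-f0)).round(1),(RH.T@(readout.get_tool_pos()-p)).round(1),round(readout.get_time_s(),2),round(readout.get_gripper_width(),3))
p,o=hookpose(TH,-82.8,35,1);r=ctrl.move_straight(p,o,v=50,threshold=8);rep(('slide',r),p)
p,o=hookpose(TH,-82.8,31.5,1);r=ctrl.move_straight(p,o,v=20,threshold=5);rep(('lower',r),p)
E
```

```text
('slide', False) [ 0.   0.5 -0.1] [0.3 0.  0.1] 20.98 0.156
('lower', False) [-0.2  0.6 -0.8] [ 0.1 -0.1 -0. ] 21.41 0.157
```

```bash
python3 - <<'E'
from h import *
f0=readout.get_wrist_force()
def rep(n,p):
    ctrl.pause(.1);print(n,(RH.T@(readout.get_wrist_force()-f0)).round(1),(RH.T@(readout.get_tool_pos()-p)).round(1),round(readout.get_time_s(),2),round(readout.get_gripper_width(),3))
for th in(.3,.22,.15,.09,.04,.0):
    p,o=hookpose(th,-82.8,31.5,1);r=ctrl.move_straight(p,o,v=35,threshold=8);rep((th,r),p)
    if r: break
else:
    p,o=hookpose(0,-82.8,27.5,1);r=ctrl.move_straight(p,o,v=10,threshold=6);rep(('seat',r),p)
E
```

```text
(0.3, False) [-0.2 -0.2  1.1] [-0.3 -0.2 -0.1] 21.85 0.159
(0.22, False) [0.3 0.8 0.5] [-0.5 -0.1 -0.1] 22.29 0.158
(0.15, False) [ 0.2 -0.2  0.4] [-0.5 -0.1 -0.1] 22.71 0.157
(0.09, False) [-0.6  0.3  0.8] [-0.3 -0.  -0. ] 23.1 0.153
(0.04, False) [-0.5  0.4  0.7] [-0.2 -0.1  0. ] 23.47 0.158
(0.0, False) [0.1 0.5 0.9] [-0.1 -0.1  0. ] 23.82 0.154
('seat', True) [-2.1 -0.7 12.3] [-0.   0.1  2. ] 24.23 0.153
```

```bash
python3 - <<'E'
from h import *
fingers.open_gripper();ctrl.pause(.1);print(readout.get_wrist_force())
p,o=hookpose(0,-82.8,30,1);ctrl.move_straight(p+[0,0,230],o,v=220);ctrl.pause(.2)
im,d,cp=snap('w5');print(readout.get_time_s())
P=cloud('wrist',d,cp);L=(P-HO)@RH
hsv=cv2.cvtColor(im,cv2.COLOR_RGB2HSV)
m=(d>0)&(abs(L[...,0])<66)&(abs(L[...,1])<62)&(abs(L[...,2]-36)<6);s=L[m]
print('plane',np.linalg.lstsq(np.c_[s[:,:2],np.ones(len(s))],s[:,2],rcond=None)[0],np.percentile(s,[1,99],axis=0).round(1))
m=(d>0)&(abs(L[...,0])<30)&(abs(L[...,1])<50)&(abs(L[...,2]-76)<4);s=L[m];print('rib top',np.median(s,0),np.percentile(s,[2,98],axis=0).round(1))
E
```

```text
[ 0.03286883 -0.03809897 -0.22501574]
26.475
plane [ 7.02223708e-04 -3.07969499e-03  3.55566273e+01] [[-64.5 -59.1  33.4]
 [ 63.5  59.4  37.6]]
rib top [ 1.11140996  2.20069183 76.12912784] [[ -6.  -30.9  73.5]
 [  7.4  31.6  77.8]]
```

View pics/w5.png

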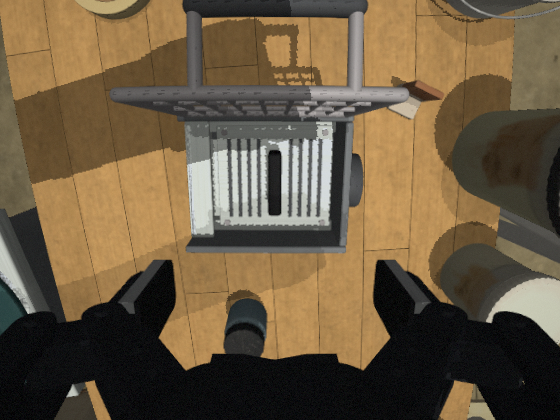

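The wrist view shows the panel flat in the housing: plate at (275,180), rib at (275,185), left edge under the ledge. Fitted height is 35.6 mm and level, as expected for seated. Next I'll close the guard.

```bash
python3 - <<'E'
from h import *
im,d,cp=load('w5');P=cloud('wrist',d,cp);L=(P-HO)@RH
s=L[(d>0)&(abs(L[...,0])<35)&(L[...,1]>95)&(L[...,1]<150)&(L[...,2]>200)&(L[...,2]<260)];c=np.median(s,0);print('bar seen',len(s),c,'expect',72-138*np.cos(1.62)+45*np.sin(1.62),91+138*np.sin(1.62)+45*np.cos(1.62))
p,o=toolfor(h2w([0,0,370]),YAW,0,1);ctrl.move_straight(p,o,v=250)
p,o=barpose(1.62,.9,90);ctrl.move_to(p+[0,0,90],o);ctrl.move_straight(p,o,v=200)
print(readout.get_time_s(),readout.get_joints().round(2))
E
```

```text
bar seen 2401 [  0.27736136 121.58547524 230.2752626 ] expect 123.73290588032911 226.61971261279464Traceback (most recent call last):
  File "<stdin>", line 5, in <module>
cell.PlanningError: the arm cannot take that pose within its joint ranges
```

```bash
python3 - <<'E'
from h import *
f=lambda a:None if a is None else np.round(a,2)
print(readout.get_tool_pos(),readout.get_joints().round(2))
for z in(330,350,370):
    p,o=toolfor(h2w([0,0,z]),YAW,0,1);print(z,f(ctrl.ik(p,o)))
for b in(90,):
  for dz in(0,50,90):
    p,o=barpose(1.62,.9,b);print(b,dz,p.round(),f(ctrl.ik(p+[0,0,dz],o)))
# intermediate: guard-side orientation above housing front
yd=barpose(.2,.0)[1]
for x,y,z in((0,-20,330),(0,-20,380)): print((x,y,z),f(ctrl.ik(h2w([x,y,z]),yd)))
E
```

```text
[544.03228971 120.04251983 383.85884135] [-0.79  0.21  0.63  1.59 -0.13  1.38 -0.38]
330 [-0.79  0.24  0.62  1.65 -0.14  1.3  -0.37]
350 [-0.79  0.22  0.62  1.62 -0.13  1.34 -0.38]
370 [-0.79  0.21  0.63  1.59 -0.13  1.38 -0.38]
90 0 [585. 295. 271.] [-0.9   0.9   0.35  1.03  0.33  1.93  0.78]
90 50 [585. 295. 271.] [-0.97  0.89  0.53  0.98  0.26  1.98  0.89]
90 90 [585. 295. 271.] None
(0, -20, 330) [-0.6   0.21  0.43  1.69 -0.09  1.26  1.18]
(0, -20, 380) [-0.62  0.18  0.44  1.61 -0.08  1.37  1.17]
```

```bash
python3 - <<'E'
from h import *
ctrl.move_to(h2w([0,-20,380]),barpose(.2,0)[1])
p,o=barpose(1.6,.9,85);ctrl.move_to(p+[0,0,45],o);ctrl.move_straight(p,o,v=200)
p,o=barpose(1.6,.9);print('t',ctrl.move_straight(p,o,v=120,threshold=12),readout.get_time_s())
fingers.close(20);print(readout.get_gripper_width(),readout.get_wrist_force().round(1),(readout.get_tool_pos()-p).round(1))
N=9
for i in range(1,N+1):
    p,o=barpose(1.6-1.5*i/N,.9-.8*i/N);ctrl.move_straight(p,o,v=110);print(np.round(readout.get_wrist_force(),1),(readout.get_tool_pos()-p).round(1),round(readout.get_gripper_width(),3))
print(readout.get_time_s())
E
```

```text
t False 30.775
0.12988950576353153 [ 0.5  0.7 -1.3] [-0.   0.1 -0.1]
[-2.  -0.5  0.1] [-0.4 -0.9  0.5] 0.131
[-4.1  0.   6.5] [-0.3 -0.6  0.5] 0.132
[-5.6 -1.3  9.9] [-0.1 -0.5  0.6] 0.128
[-6.5 -3.8 10.7] [-0.1 -0.6  0.5] 0.134
[-6.6 -5.5 10.4] [ 0.  -0.8  0.4] 0.132
[-6.6 -8.7 11.3] [ 0.2 -0.6  0.5] 0.13
[ -5.6 -12.4   9.7] [ 0.3 -0.5  0.5] 0.129
[ -5.6 -14.2   7.6] [ 0.3 -0.5  0.5] 0.133
[ -5.6 -15.2   5.5] [ 0.3 -0.5  0.3] 0.129
34.6833
```

```bash
python3 - <<'E'
from h import *
fingers.open_gripper();p,o=barpose(.1,.1,50);ctrl.move_straight(p,o,v=150)
fingers.close(20);o=barpose(0,0)[1]
ctrl.move_straight(h2w([0,-63,170]),o,v=150);ctrl.pause(.1)
r=ctrl.move_straight(h2w([0,-66,137]),o,v=40,threshold=10);ctrl.pause(.1)
print(r,readout.get_wrist_force(),RH.T@(readout.get_tool_pos()-HO),readout.get_time_s())
ctrl.move_straight(h2w([0,-66,230]),o,v=200)
ctrl.move_to(h2w([0,0,300]),o);ctrl.pause(.2);im,d,cp=snap('w6')
P=cloud('wrist',d,cp);L=(P-HO)@RH
s=L[(d>0)&(abs(L[...,0])<76)&(abs(L[...,1])<60)&(L[...,2]>87)&(L[...,2]<120)];print('mesh',np.polyfit(s[:,1],s[:,2],1),len(s))
s=L[(d>0)&(abs(L[...,0])<35)&(abs(L[...,1]+66)<15)&(L[...,2]>125)&(L[...,2]<160)];print('bar',np.percentile(s,[2,50,98],axis=0).round(1).tolist())
print(readout.get_time_s())
E
```

```text
True [-4.26091528  0.22590487 16.10250812] [-6.85060273e-02 -6.56700373e+01  1.41647396e+02] 37.7833
mesh [-1.18452466e-03  9.21500730e+01] 4613
bar [[-33.9, -71.0, 135.5], [-1.8, -64.4, 140.4], [33.4, -59.7, 142.4]]
39.0917
```

View pics/w6.png

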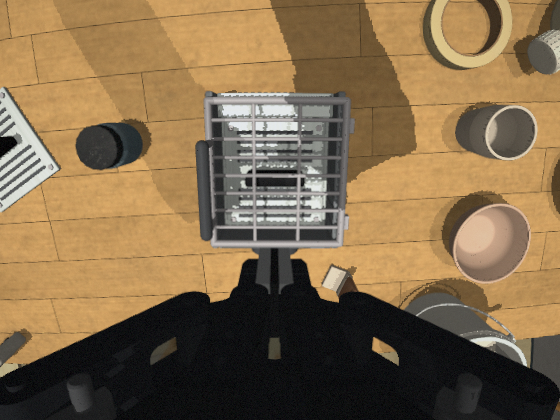

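The guard is closed and level: the mesh slope is about 0 and the bar top is at 142 mm. The panel lies beneath it at (275,175) and the bystanders haven't moved.

```bash
python3 -c "
from h import *
print(ctrl.finish_job(),readout.get_time_s())"
```

```text
the job is handed in; nothing more can be done
the job is handed in; nothing more can be done
```

The job is handed in at about 39 s of the 72 s allowed: the lipped panel is hooked under the ledge and measured flat on its seat, the guard is closed level over it, and I saw nothing else moved.

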